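# Clamp the thin-layer plate and hold the UV lamp over it

## Robot

A 6-joint arm with a two-finger parallel gripper is mounted at the origin on the work surface. World frame = base frame: x ahead of the robot, y to its left, z up, the work surface at z = 0. Lengths are in m, angles in rad, forces in N, time in s.
With the tool pointing down it reaches from about 0.35 to 0.925 m from the base axis. Payload 6.4 kg.
Tool frame: the origin (TCP) lies at the centre of the arm's flange, where the gripper is bolted on; the fingertips stand 173 mm ahead of it and the grasp point (between the pads) lies 155 mm ahead of it; z points along the fingers, y is the line along which they close (so a half turn about z gives the same grasp; the last joint's range is limited). The gripper opens to 85 mm and grips with 20 to 120 N. Pads are 22 mm wide; open, the fingers measure 114 mm over their backs; the gripper's body (76 mm by 85 mm) begins 54 mm behind the grasp point. The pads swing forward as they close: fully open they stand 13 mm farther back than shut.
Start: joints at [-1.44, 0.245, 1.558, -0, 1.339, -0.174], TCP at [0.195, -0.62, 0.405] pointing down, gripper open.
Joint ranges: [-3.13, 3.13], [-1.02, 2.26], [0.13, 2.54], [-0.95, 4.09], [0.21, 2.88], [-2.74, 2.74]. Speed limits (rad/s): [2.57, 2.57, 3.14, 3.14, 3.14, 3.14].

## Interface

Orientations are given as a rotation vector (axis times angle).
In Python, from plant import bot gives the robot as it stands.
- The arm moves only by the tool jog_arm, never from a script. Its argument "series" is a list of rows, each a list of 5 numbers: the shift along the world's x, y, z in units of 40 cm (1.0 is 40 cm), then the turn about the world's z in units of 90 degrees (1.0 is 90 degrees), then the closure, from -1 (fully open) to 1 (shut). A call has 1 to 20 rows; each row is the pose to reach, as a shift and turn from the pose commanded when the call began; what a row does not reach only later rows make up. A row lasts 1/10 s, in which the tool goes at most 50 mm and 8.59 degrees, less where a joint would pass 70% of its speed; a pose out of reach is approached as far as the arm can. A call with a number of a shift or a turn outside -1 to 1 is refused whole. A call with a gripper value outside its range is refused whole. The fingers move at their own pace and stop on an object; "force" is the grip in N (left out, the last holds). Time passes only in rows, so rows that repeat a pose let the fingers close. It gives the time, the measured TCP pose, the force, the opening and the grip force at its end, in the units of the state.
- bot.get_obs(): the state, without advancing time (a new reading comes with each control period).
- bot.camera(name): name is "scene" or "top" or "wrist"; returns a dict with "color" (384x512x3 uint8, red, green, blue), "intrinsics" (3x3 intrinsics, pixels), "T" (4x4, takes a point from camera to world coordinates); the wrist camera has in their place "tool_from_camera" (4x4, takes a point from camera to tool coordinates, whose origin is the TCP and whose axes are the flange's). Camera axes: x right, y down, z forward; pixel columns grow to the right and rows downward; lengths in m; the calibration is good to about 2 mm. A picture is of the moment at which its call begins: read the wrist's pose just before it. There is no depth.
- bot.hand_in(): hands the job in; it is judged then, once.
The state is a dict: "time": time; "q": joint angles; "joint_vel": joint speeds; "effort": joint torques, N m; "ee_pos": TCP position; "ee_rot": TCP orientation; "force": force on the tool from outside, world axes, zero at the start; "wrist_torque": the same for the moment, N m; "gripper_width": finger opening in m; "gripper_force": force on a finger pad.
Only numpy, scipy, OpenCV 4.12 (cv2) and the standard library are available. Lean on these libraries where they do the work, as an engineer would, in place of code of your own. Each camera call takes 0.05 s, during which the arm holds its last target. There are 200 camera calls.

## Task

The white thin-layer plate is to be read under ultraviolet light: first swing the holder's clamp bar down across the end of the plate until it rests in its catch, then pick up the violet hand lamp, carry it above the row of glassware and hold it level about 2 cm above the plate, centred on it and lined up with its long side. Do not let the lamp touch the coated plate and do not disturb the glassware or anything else lying about. Finish while still holding the lamp there, steady, clear of everything else.

Things in the scene. Friction and masses are not known exactly. Their poses are not given: they have to be found in the camera images.
- holder: Plate holder fixed to the bench, on either side of the glassware: dark anodised base 250 x 150 x 10 mm (its x, y, z); origin at the centre of its underside. The plate lies on it between steel stops 4 mm high. The clamp bar crosses near its -x end, at x = -90 mm: hinge at y = +64, fork-shaped catch at y = -62.5 mm (cheeks 17 mm apart, tops 22 mm above the bench).
- bar_hinge (a point): Pivot of the clamp bar, a fixed point of the holder at x = -90, y = +64, z = 16.8 mm; the pivot runs along the holder's x.
- bar_tab (a point): Top of the red thumb tab at the free end of the clamp bar, 146 mm from the pivot; moves with the bar. The bar is steel, 14 mm wide (holder's x), 8 mm thick, 155 mm long from pivot to the end of its tab (tab 22 mm wide); the middle of its thickness passes through the pivot.
- bar (a joint): Clamp bar angle, rad: 0 = closed, level along the holder's -y across the plate's end, in the catch (top 20.8 mm above the bench, underside 0.8 mm above the plate); 1.57 = straight up; opens to 2.0, leaning out past the hinge. Starts at 1.25 to 1.9. Stiff hinge: the bar stays where it is left and takes 1 to 2 N, 100 mm from the pivot, to move.
- plate: Thin-layer plate, white, 200 x 100 x 2 mm (its x, y, z), with pencil lines and faint spots, loose, lying on the holder between the stops with its x and y along the holder's; origin at the centre of its underside.
- plate_top (a point): Centre of the plate's coated upper face, 12 mm above the bench; axes as the plate's: x along its long side, z up.
- lamp: Handheld ultraviolet lamp, violet housing with black ends, 160 x 60 mm (its x, y), standing on 4 short rubber feet, filter window down, 0.34 to 0.55 kg, balanced about its centre; housing top 46 mm, handle top 87 mm above the feet. Origin at the centre of its underside, level with the feet; x along its length, z up. Either end may point either way.
- lamp_grip (a point): Middle of the lamp's handle, 80 mm above its underside: a black bar along the lamp's x, 16 mm wide (y) and 14 mm high, 27 mm of free space between it and the housing; it can be gripped from above within 35 mm either side of this point, between its two posts.
- solvent: Clear solvent bottle with a blue cap, 68 mm diameter, 138 mm tall, standing in the row (along world x, y near 0) between holder and lamp; origin under its centre. Not part of the job: leave it where it is.
- amber: Amber bottle with a black cap, 56 mm diameter, 112 mm tall, in the same row; origin under its centre. Not part of the job: leave it where it is.
- beaker: Empty glass beaker, 68 mm diameter, 90 mm tall, in the same row; origin under its centre. Not part of the job: leave it where it is.
- rack: Blue rack with small vials, 110 x 110 mm, 51 mm tall with the vials, in the same row; origin under its centre. Not part of the job: leave it where it is.
- tank: Glass developing tank with a steel lid, 66 x 126 mm, 131 mm tall to the top of the knob, in the same row; origin under its centre. Not part of the job: leave it where it is.
- cap: Red screw cap, 24 mm diameter, 18 mm tall, on the bench beside the holder's -y side; origin under its centre. Not part of the job: leave it where it is.
- vial: Small glass vial with a white cap, 27 mm diameter, 50 mm tall, on the bench on the +y side of the lamp, 100 mm or more from its centre; origin under its centre. Not part of the job: leave it where it is.
Mind the look-alikes: they are no part of the job. Of the things that look like the lamp, the smallest one is meant.

How it is judged:
By the outcome, as a careful person would: the job done as asked, in the order asked, and still so for the second after the job is handed in, while the arm keeps its last pose, push and grip.
It also fails if it takes over 67 s, if anything falls off the work surface, if the arm or the gripper's body presses on something with over 40 N, if the wrist force passes 120 N, or if a joint passes its speed limit or range.

## Working session

There is one attempt and no reset: what is moved stays moved. The work goes in short steps, Python scripts to look and compute and a tool call to move; the robot and the scene stay as the last step left them, time stands still between calls to the robot, and variables do not carry over. Pictures are saved under pics/ and viewed, at most 10 in all, crops included, and the job is handed in when it is done.

Besides the shell and the picture viewer there is one more tool, called after ">>>" in YAML: its name, and indented under it one key for each argument. jog_arm: Moves the arm, as the interface text tells. Shifts and turns lie within -1 to 1; 1 stands for 40 cm of shift or 90 degrees of turn. Its arguments: {"type":"object","properties":{"series":{"type":"array"},"force":{"type":"number"}},"required":["series"]}

```bash
mkdir -p pics; ls; python3 - <<'E'
from plant import bot
import cv2,numpy as np,json
o=bot.get_obs();print({k:np.round(v,3).tolist() for k,v in o.items()})
for n in ("scene","top"):
    c=bot.camera(n);cv2.imwrite(f"pics/{n}0.png",c["color"][:,:,::-1]);np.savez(f"{n}.npz",K=c["intrinsics"],T=c["T"]);print(n,np.round(c["intrinsics"],1).tolist(),np.round(c["T"],3).tolist())
E
```

```text
pics
{'time': 0.0, 'q': [-1.44, 0.246, 1.559, -0.0, 1.339, -0.174], 'joint_vel': [-0.001, -0.002, 0.0, -0.0, 0.001, 0.001], 'effort': [-0.002, -42.951, -32.613, -0.0, 0.005, 0.0], 'ee_pos': [0.195, -0.62, 0.404], 'ee_rot': [-3.103, -0.477, -0.0], 'force': [0.183, 0.004, 0.254], 'wrist_torque': [-0.004, 0.002, -0.019], 'gripper_force': 0.0, 'gripper_width': 0.085}
scene [[414.7, 0.0, 257.9], [0.0, 414.7, 191.1], [0.0, 0.0, 1.0]] [[-0.673, 0.448, -0.588, 1.239], [0.74, 0.404, -0.539, 0.718], [-0.004, -0.798, -0.603, 0.827], [0.0, 0.0, 0.0, 1.0]]
top [[493.5, 0.0, 246.7], [0.0, 493.5, 188.1], [0.0, 0.0, 1.0]] [[-0.013, -0.987, 0.157, 0.308], [-1.0, 0.016, 0.018, 0.044], [-0.02, -0.157, -0.987, 1.583], [0.0, 0.0, 0.0, 1.0]]
```

```bash
python3 - <<'E'
import cv2
for n in ("scene","top"):
    cv2.imwrite(f"pics/{n}0b.png",cv2.resize(cv2.imread(f"pics/{n}0.png"),(800,600),interpolation=cv2.INTER_CUBIC))
E
```

```text
(no output)
```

View pics/top0b.png

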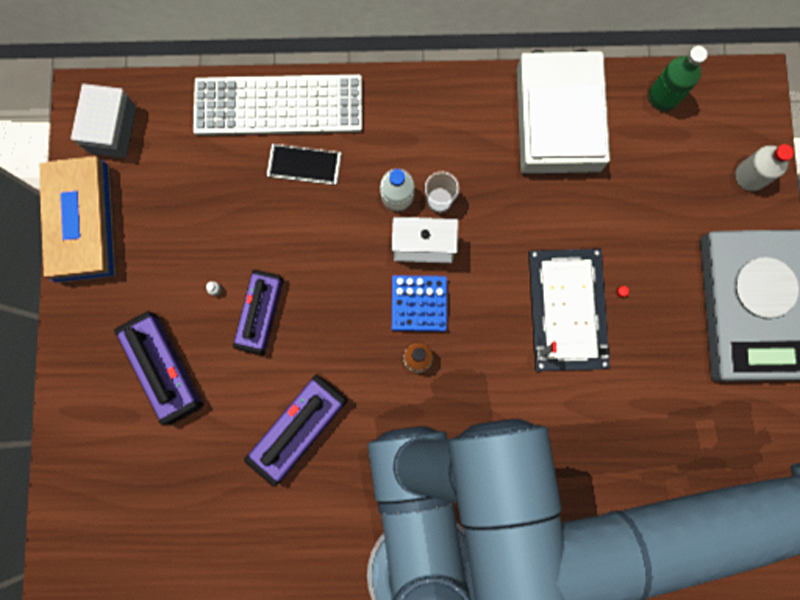

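View pics/scene0b.png

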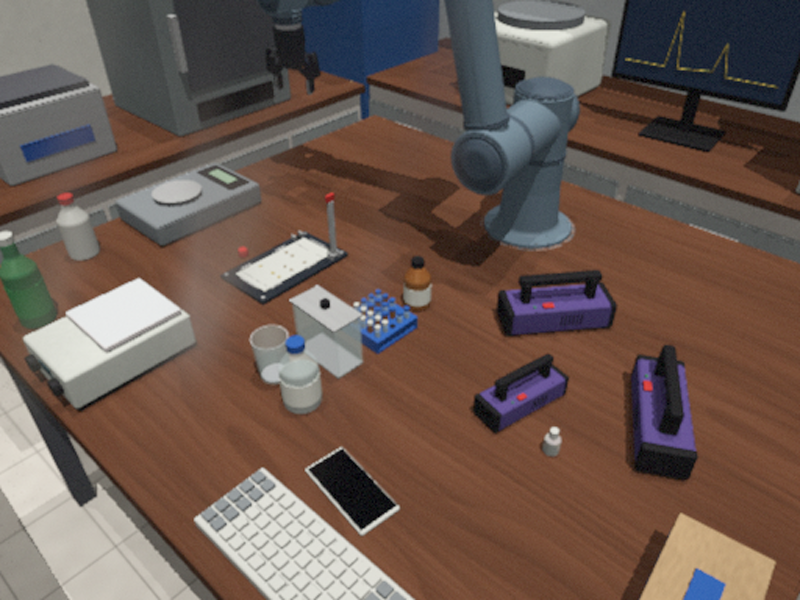

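The top view (800-px scale) shows three lamp look-alikes: (258,311) is small, (158,368) and (297,430) are large. I choose (258,311), the smallest. The holder is at (568,310), with the bar upright at its robot-side end and its tab near (553,346). The row of glassware runs from (397,190) to (418,358). Next are close crops.

```bash
python3 - <<'E'
import cv2,numpy as np
t=cv2.imread("pics/top0.png");s=cv2.imread("pics/scene0.png")
def crop(im,x,y,w,h,W=400,H=300):
    c=cv2.resize(im[y:y+h,x:x+w],(W,H),interpolation=cv2.INTER_CUBIC);return c
# native coords; scale 3.333 / 4
a=crop(t,320,150,100,100,400,400)   # x4
b=crop(t,130,160,100,100,400,400)   # x4
c=crop(s,140,120,100,75,400,300)[0:200] if 0 else crop(s,135,115,100,50+0,400,200)
c=crop(s,135,120,100,75,400,300)
d=crop(s,290,220,100,75,400,300)
out=np.vstack([np.hstack([a,b])[:300+0] if 0 else np.hstack([a,b])])
cv2.imwrite("pics/c_top.png",cv2.resize(out,(800,400)))
cv2.imwrite("pics/c_scene.png",np.hstack([c,d]))
cv2.imwrite("pics/c_all.png",np.vstack([crop(t,325,150,100,75,400,300) if 0 else np.hstack([crop(t,330,155,80,90,320,360)[:, :320],crop(t,140,165,60,67,320,360),np.zeros((360,160,3),np.uint8)]),np.hstack([crop(s,140,120,100,60,400,240),crop(s,295,220,100,60,400,240)])]))
E
```

```text
(no output)
```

View pics/c_all.png

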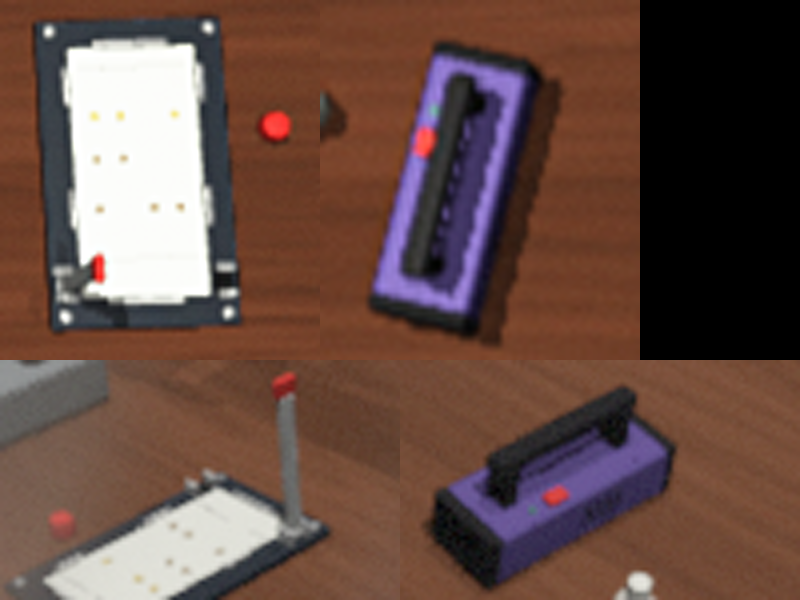

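The chosen lamp is the small one: its handle runs from crop (463,78) to (417,270), with both ends free. The holder's corners are sharp, and the tab is at (99,268) in the top crop and (285,384) in the scene crop.

```bash
cat > h.py <<'E'
import numpy as np,cv2
C={n:np.load(f"{n}.npz") for n in("scene","top")}
def onz(n,px,z):
    K,T=C[n]["K"],C[n]["T"];px=np.atleast_2d(px).astype(float)
    d=np.c_[px,np.ones(len(px))]@np.linalg.inv(K).T@T[:3,:3].T;o=T[:3,3]
    return o+d*((z-o[2])/d[:,2])[:,None]
def P(n):
    T=np.linalg.inv(C[n]["T"]);return C[n]["K"]@T[:3]
def tri(a,b):
    X=cv2.triangulatePoints(P("top"),P("scene"),np.float64(a).reshape(-1,2).T.copy(),np.float64(b).reshape(-1,2).T.copy());return (X[:3]/X[3]).T
c1=lambda u:np.array([330,155])+np.array(u)/4
c2=lambda u:np.array([140,165])+(np.array(u)-[320,0])*[60/320,67/360]
c3=lambda u:np.array([140,120])+(np.array(u)-[0,360])/4
c4=lambda u:np.array([295,220])+(np.array(u)-[400,360])/4
E
python3 - <<'E'
from h import *
np.set_printoptions(precision=4,suppress=True)
b=onz("top",c1([(36,22),(218,17),(240,322),(52,330)]),.01);print("base",b,b.mean(0))
s=onz("top",c1([(49,32),(208,27),(228,313),(66,316)]),.011);print("screws",s,s.mean(0))
for q in(b,s):
    x=(q[0]+q[1]-q[2]-q[3])/2; y=(q[0]+q[3]-q[1]-q[2])/2;print(np.linalg.norm(x),np.linalg.norm(y),np.degrees([np.arctan2(x[1],x[0]),np.arctan2(-y[0],y[1])]))
p=onz("top",c1([(67,47),(194,44),(212,295),(80,297)]),.012);print("plate",p.mean(0),np.diff(p,axis=0))
print("tab",tri(c1((99,268)),c3((285,380))))
print("handle",tri(c2([(463,78),(417,270)]),c4([(495,462),(626,393)])), tri(c2([(463,78),(417,270)]),c4([(626,393),(495,462)])))
h=onz("top",c2([(463,78),(417,270)]),.087);print(h,h.mean(0),np.linalg.norm(h[1]-h[0]))
# row objects, native px /0.64 pictures
for n,px,z in(("solv",(397,176),.138),("beaker",(442,185),.09),("tank",(425,234),.131),("rack",(420,290),.04),("amber",(418,354),.112),("cap",(623,291),.018),("vial",(212,286),.05),("bigA",(158,368),.05),("bigB",(297,430),.05)):
    print(n,onz("top",np.array(px)*.64,z)[0])
E
```

```text
base [[ 0.6442 -0.228   0.01  ]
 [ 0.6457 -0.375   0.01  ]
 [ 0.3993 -0.3784  0.01  ]
 [ 0.3951 -0.2301  0.01  ]] [ 0.5211 -0.3029  0.01  ]
screws [[ 0.6355 -0.238   0.011 ]
 [ 0.6374 -0.3662  0.011 ]
 [ 0.4065 -0.3691  0.011 ]
 [ 0.406  -0.2414  0.011 ]] [ 0.5213 -0.3037  0.011 ]
0.24773674341530835 0.1476682613258871 [0.6241 1.1158]
0.23024910470850596 0.1279604373392243 [0.7803 0.5429]
plate [ 0.5219 -0.3039  0.012 ] [[ 0.0007 -0.1022  0.    ]
 [-0.2026 -0.0031  0.    ]
 [-0.0001  0.1041  0.    ]]
tab [[ 0.429  -0.237   0.1665]]
handle [[0.5777 0.3196 0.0805]
 [0.4666 0.3454 0.0802]] [[0.5525 0.3383 0.1386]
 [0.4943 0.3276 0.0257]]
[[0.577  0.3176 0.087 ]
 [0.4666 0.3427 0.087 ]] [0.5218 0.3302 0.087 ] 0.11321785799965894
solv [0.7698 0.0449 0.138 ]
beaker [ 0.7646 -0.0449  0.09  ]
tank [ 0.6549 -0.0073  0.131 ]
rack [0.5605 0.002  0.04  ]
amber [0.4252 0.0103 0.112 ]
cap [ 0.5552 -0.4131  0.018 ]
vial [0.574  0.4232 0.05  ]
bigA [0.4098 0.5277 0.05  ]
bigB [0.2844 0.2491 0.05  ]
```

Measured: holder centre ≈ (0.521,-0.3035), yaw ≈ +0.8°. Bar is near upright, hinge ≈ (0.430,-0.2405). Lamp grip ≈ (0.522,0.330), yaw ≈ -13°. First I move high behind the bar (+y side) with the fingers shut.

>>> jog_arm:
  series:
    - [0.59, 1.0, 0, -0.186, 1]
    - [0.59, 1.0, 0, -0.186, 1]
    - [0.59, 1.0, 0, -0.186, 1]
    - [0.59, 1.0, 0, -0.186, 1]
    - [0.59, 1.0, 0, -0.186, 1]
    - [0.59, 1.0, 0, -0.186, 1]
    - [0.59, 1.0, 0, -0.186, 1]
    - [0.59, 1.0, 0, -0.186, 1]
    - [0.59, 1.0, 0, -0.186, 1]
    - [0.59, 1.0, 0, -0.186, 1]
    - [0.59, 1.0, 0, -0.186, 1]
    - [0.59, 1.0, 0, -0.186, 1]
    - [0.59, 1.0, 0, -0.186, 1]
  force: 30

```text
time: 1.4
ee_pos: [0.4306, -0.2209, 0.4045]
ee_rot: [3.142, 0.017, -0.001]
force: [0.1, 0.3, -0.7]
gripper_width: -0.0
gripper_force: 0.0
```

```bash
cat > look.py <<'E'
from plant import bot
import cv2,numpy as np,sys
from scipy.spatial.transform import Rotation as R
def look(tag,n="wrist"):
    o=bot.get_obs();c=bot.camera(n);cv2.imwrite(f"pics/{tag}.png",c["color"][:,:,::-1])
    if n=="wrist":
        T=np.eye(4);T[:3,:3]=R.from_rotvec(o["ee_rot"]).as_matrix();T[:3,3]=o["ee_pos"]
        np.savez(f"{tag}.npz",K=c["intrinsics"],T=T@c["tool_from_camera"])
    print(tag,round(o["time"],2),np.round(o["ee_pos"],4),np.round(o["ee_rot"],3),np.round(o["force"],1),o["gripper_width"])
E
python3 -c "
from look import *
look('w1');c=bot.camera('wrist');print(np.round(c['tool_from_camera'],3).tolist())"
```

```text
w1 1.4 [ 0.4306 -0.2209  0.4045] [ 3.142e+00  1.700e-02 -1.000e-03] [ 0.1  0.3 -0.7] -4.162947546459678e-05
[[-0.0, -0.959, -0.284, 0.072], [1.0, 0.0, -0.001, 0.001], [0.001, -0.284, 0.959, 0.03], [0.0, 0.0, 0.0, 1.0]]
```

View pics/w1.png

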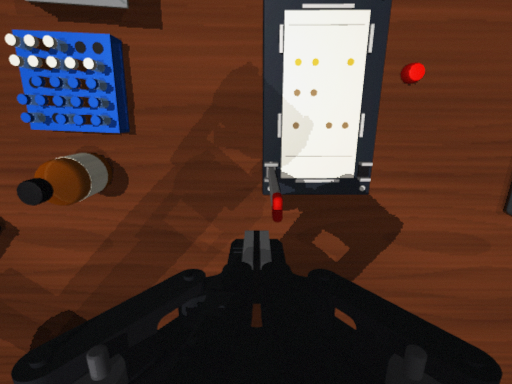

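The wrist view shows the bar from its base at (270,170) to the red tab (277,205), the plate and the fingers at (257,245). I triangulate the tab against this view.

```bash
python3 - <<'E'
from h import *
np.set_printoptions(precision=4,suppress=True)
C["w1"]=np.load("w1.npz")
def tr(a,b,n1,n2):
    X=cv2.triangulatePoints(P(n1),P(n2),np.float64(a).reshape(2,1),np.float64(b).reshape(2,1));return (X[:3]/X[3]).ravel()
print(tr(c1((99,268)),(277,200),"top","w1"),tr(c3((285,380)),(277,200),"scene","w1"))
for z in(.145,.155,.163):print(z,onz("w1",(277,200),z),onz("top",c1((99,268)),z),onz("scene",c3((285,380)),z))
b=onz("w1",[(263,193),(370,193)],.01);print("base near corners",b)
p=onz("w1",[(285,10),(370,11),(356,178),(281,177)],.012);print("plate",p,p.mean(0))
print("hinge",onz("w1",(270,170),.02))
E
```

```text
[ 0.4317 -0.241   0.1502] [ 0.4317 -0.2345  0.1671]
0.145 [[ 0.4306 -0.2398  0.145 ]] [[ 0.4321 -0.2425  0.145 ]] [[ 0.4016 -0.2657  0.145 ]]
0.155 [[ 0.4338 -0.239   0.155 ]] [[ 0.4312 -0.2405  0.155 ]] [[ 0.4139 -0.2513  0.155 ]]
0.163 [[ 0.4363 -0.2383  0.163 ]] [[ 0.4305 -0.2389  0.163 ]] [[ 0.4237 -0.2397  0.163 ]]
base near corners [[ 0.3981 -0.231   0.01  ]
 [ 0.3998 -0.3816  0.01  ]]
plate [[ 0.6208 -0.2526  0.012 ]
 [ 0.6209 -0.3517  0.012 ]
 [ 0.4216 -0.3586  0.012 ]
 [ 0.4219 -0.2553  0.012 ]] [ 0.5213 -0.3046  0.012 ]
hinge [[ 0.4331 -0.2395  0.02  ]]
```

```bash
python3 - <<'E'
from plant import bot
import numpy as np
c=bot.camera("wrist");T=np.linalg.inv(c["tool_from_camera"]);print(c["intrinsics"])
for z in(.160,.173,.186):
  for x in(-.011,.011):
    p=c["intrinsics"]@(T@[x,0,z,1])[:3];print(z,x,p[:2]/p[2])
E
```

```text
[[269.25572204   0.         256.20257376]
 [  0.         269.25572204 195.19526115]
 [  0.           0.           1.        ]]
0.16 -0.011 [255.44827459 273.4433759 ]
0.16 0.011 [255.4077906  236.83429157]
0.173 -0.011 [255.52918567 261.16356684]
0.173 0.011 [255.49525566 227.01492236]
0.186 -0.011 [255.59843457 250.65371636]
0.186 0.011 [255.56964071 218.66399555]
```

>>> jog_arm:
  series:
    - [0, 0.06, 0, 0, 1]
    - [0, 0.06, -0.1, 0, 1]
    - [0, 0.06, -0.2, 0, 1]
    - [0, 0.06, -0.27, 0, 1]
    - [0, 0.06, -0.27, 0, 1]
    - [0, 0.06, -0.27, 0, 1]

```text
time: 2.15
ee_pos: [0.4311, -0.1967, 0.2972]
ee_rot: [-3.142, -0.018, 0.0]
force: [-0.2, -1.0, 1.1]
gripper_width: 0.0001
gripper_force: 0.0
```

>>> jog_arm:
  series:
    - [0, -0.04, -0.005, 0, 1]
    - [0, -0.0625, -0.005, 0, 1]
    - [0, -0.097, -0.008, 0, 1]
    - [0, -0.131, -0.012, 0, 1]
    - [0, -0.164, -0.023, 0, 1]
    - [0, -0.195, -0.036, 0, 1]
    - [0, -0.224, -0.054, 0, 1]
    - [0, -0.251, -0.0755, 0, 1]
    - [0, -0.275, -0.1, 0, 1]
    - [0, -0.295, -0.128, 0, 1]
    - [0, -0.311, -0.158, 0, 1]
    - [0, -0.3235, -0.19, 0, 1]
    - [0, -0.329, -0.212, 0, 1]
    - [0, -0.329, -0.212, 0, 1]

```text
time: 3.55
ee_pos: [0.4305, -0.3271, 0.2098]
ee_rot: [-3.139, -0.02, 0.004]
force: [-1.0, 0.5, -0.2]
gripper_width: 0.0
gripper_force: 0.0
```

```bash
python3 - <<'E'
from look import *
look('s2','scene');look('t2','top');look('w2')
s=cv2.imread('pics/s2.png');w=cv2.imread('pics/w2.png')
cv2.imwrite('pics/v2.png',np.hstack([cv2.resize(s[110:210,120:250],(400,308),interpolation=cv2.INTER_CUBIC),cv2.resize(w,(400,308))]))
E
```

```text
s2 3.55 [ 0.4305 -0.3271  0.2098] [-3.139 -0.02   0.004] [-1.   0.5 -0.2] 1.1581044104537898e-05
t2 3.6 [ 0.4307 -0.3272  0.2107] [-3.139e+00 -2.000e-02  3.000e-03] [-0.6  0.7  0.1] 2.285929709442686e-05
w2 3.65 [ 0.4309 -0.3272  0.2113] [-3.14e+00 -2.00e-02  1.00e-03] [ 0.5 -0.9  0.1] -0.00021636243708232574
```

View pics/v2.png

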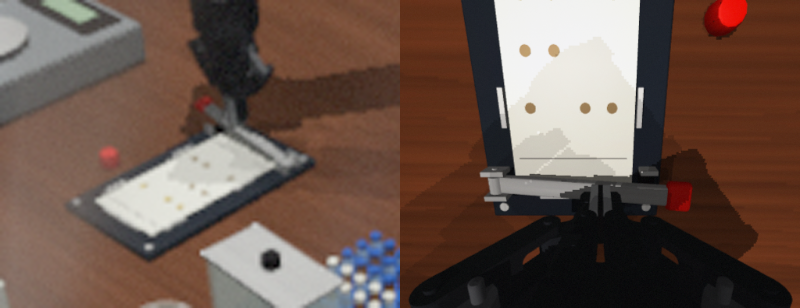

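The bar is about 10° above closed, under the fingertips, with its tab at (680,197) in the right panel. I press it down the rest of the way.

>>> jog_arm:
  series:
    - [0, -0.003, -0.015, 0, 1]
    - [0, -0.004, -0.03, 0, 1]
    - [0, -0.004, -0.04, 0, 1]
    - [0, -0.004, -0.046, 0, 1]
    - [0, -0.004, -0.05, 0, 1]
    - [0, -0.004, -0.05, 0, 1]

```text
time: 4.3
ee_pos: [0.4315, -0.3296, 0.1939]
ee_rot: [-3.14, -0.021, 0.002]
force: [-5.5, 6.6, 19.1]
gripper_width: -0.0001
gripper_force: 9.6
```

>>> jog_arm:
  series:
    - [0, 0, 0.05, 0, 1]
    - [0, 0, 0.15, 0, 1]
    - [0, 0, 0.3, 0, 1]
    - [0, 0, 0.4, 0, 1]
    - [0, 0, 0.5, 0, 1]
    - [0, 0, 0.55, 0, 1]
    - [0, 0, 0.55, 0, 1]
    - [0, 0, 0.55, 0, 1]

```text
time: 5.1
ee_pos: [0.4309, -0.329, 0.4108]
ee_rot: [-3.141, -0.02, 0.001]
force: [-0.1, 0.3, -0.7]
gripper_width: -0.0
gripper_force: 0.0
```

```bash
python3 - <<'E'
from look import *
look('s3','scene');look('w3')
s=cv2.imread('pics/s3.png');w=cv2.imread('pics/w3.png')
cv2.imwrite('pics/v3.png',np.hstack([cv2.resize(s[110:210,120:250],(400,308),interpolation=cv2.INTER_CUBIC),cv2.resize(w[100:260,180:388],(400,308),interpolation=cv2.INTER_CUBIC)]))
E
```

```text
s3 5.1 [ 0.4309 -0.329   0.4108] [-3.141e+00 -2.000e-02  1.000e-03] [-0.1  0.3 -0.7] -1.4388505296745458e-06
w3 5.15 [ 0.4308 -0.3289  0.4098] [-3.139e+00 -2.000e-02  3.000e-03] [ 0.3 -0.3 -0.7] 0.00018818768583962517
```

View pics/v3.png

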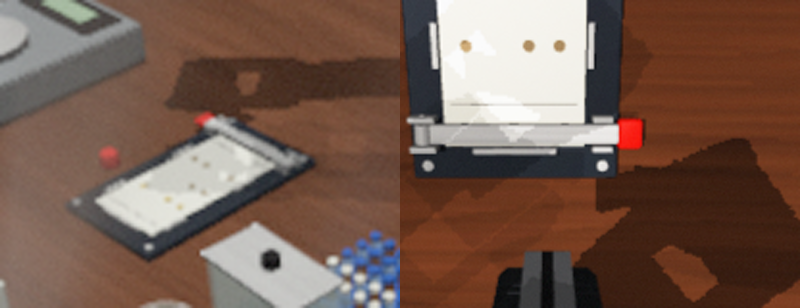

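The bar lies level in the catch at both views, tab at (630,133) in the right panel. Now over to the lamp, above the row.

>>> jog_arm:
  series:
    - [0.05, 1, 0, -0.151, -1]
    - [0.05, 1, 0, -0.151, -1]
    - [0.05, 1, 0, -0.151, -1]
    - [0.05, 1, 0, -0.151, -1]
    - [0.05, 1, 0, -0.151, -1]
    - [0.05, 1, 0, -0.151, -1]
    - [0.05, 1, 0, -0.151, -1]
    - [0.05, 1, 0, -0.151, -1]
    - [0.05, 1, 0, -0.151, -1]
    - [0.05, 1, 0, -0.151, -1]

```text
time: 6.2
ee_pos: [0.4507, 0.0718, 0.4101]
ee_rot: [3.122, -0.347, -0.005]
force: [-0.4, -0.8, -0.3]
gripper_width: 0.0854
gripper_force: 0.0
```

>>> jog_arm:
  series:
    - [0, 0.65, 0, 0, -1]
    - [0, 0.65, 0, 0, -1]
    - [0, 0.65, 0, 0, -1]
    - [0, 0.65, 0, 0, -1]
    - [0, 0.65, 0, 0, -1]
    - [0, 0.65, 0, 0, -1]
    - [0, 0.65, 0, 0, -1]
    - [0, 0.65, 0, 0, -1]
    - [0, 0.65, 0, 0, -1]
    - [0, 0.65, 0, 0, -1]

```text
time: 7.2
ee_pos: [0.4515, 0.3293, 0.4119]
ee_rot: [3.121, -0.356, 0.0]
force: [0.4, -0.2, -0.6]
gripper_width: 0.0852
gripper_force: 0.0
```

```bash
python3 - <<'E'
from look import *
look('w4')
w=cv2.imread('pics/w4.png');cv2.imwrite('pics/v4.png',cv2.resize(w[:288],(800,450),interpolation=cv2.INTER_CUBIC))
E
```

```text
w4 7.2 [0.4515 0.3293 0.4119] [ 3.121 -0.356  0.   ] [ 0.4 -0.2 -0.6] 0.08518355832319861
```

View pics/v4.png

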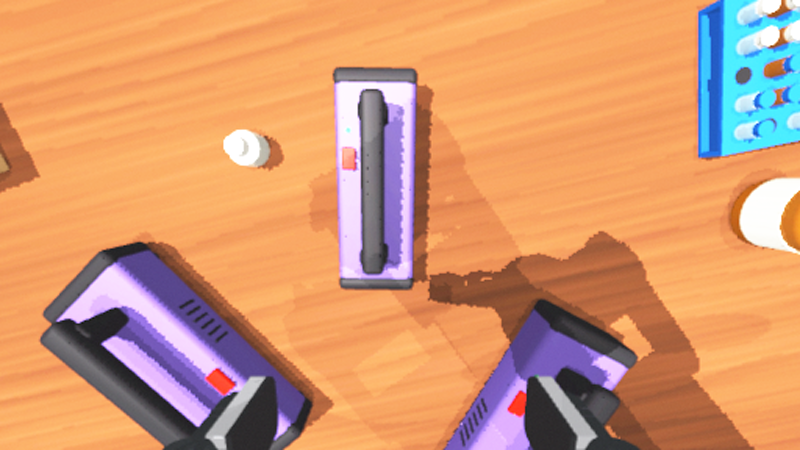

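The small lamp is clear here: handle from (372,90) to (373,272), housing (335–415, 70–288). The vial is at (247,148), and both big lamps are well away from the grasp.

```bash
python3 - <<'E'
from h import *
np.set_printoptions(precision=4,suppress=True)
C["w4"]=np.load("w4.npz")
e=np.array([(372,91),(373,272)])/1.5625
h=onz("w4",e,.087);print(h,h.mean(0),np.degrees(np.arctan2(*(h[0]-h[1])[[1,0]])))
t=c2([(463,78),(417,270)])
for i in(0,1):
    X=cv2.triangulatePoints(P("top"),P("w4"),t[i].reshape(2,1),e[i].reshape(2,1));print((X[:3]/X[3]).ravel())
b=onz("w4",np.array([(334,72),(416,72),(411,287),(341,287)])/1.5625,.046);print(b,b.mean(0),np.linalg.norm(b[0]-b[3]),np.degrees(np.arctan2(*(b[0]+b[1]-b[2]-b[3])[[1,0]])))
from plant import bot
from scipy.spatial.transform import Rotation as R
m=R.from_rotvec(bot.get_obs()["ee_rot"]).as_matrix();print(np.degrees(np.arctan2(m[1,0],m[0,0])))
E
```

```text
[[0.5789 0.318  0.087 ]
 [0.4652 0.3458 0.087 ]] [0.522  0.3319 0.087 ] -13.759426895314819
[0.5777 0.3178 0.0863]
[0.4663 0.3432 0.0885]
[[0.6049 0.3422 0.046 ]
 [0.5917 0.2851 0.046 ]
 [0.4381 0.3231 0.046 ]
 [0.451  0.3792 0.046 ]] [0.5214 0.3324 0.046 ] 0.15827240605926435 -13.694936010719656
-12.983756485190105
```

>>> jog_arm:
  series:
    - [0.1, 0.005, 0, -0.006, -1]
    - [0.176, 0.005, 0, -0.006, -1]
    - [0.176, 0.005, -0.1, -0.006, -1]
    - [0.176, 0.005, -0.2, -0.006, -1]
    - [0.176, 0.005, -0.3, -0.006, -1]
    - [0.176, 0.005, -0.38, -0.006, -1]
    - [0.176, 0.005, -0.4375, -0.006, -1]
    - [0.176, 0.005, -0.4375, -0.006, -1]
    - [0.176, 0.005, -0.4375, -0.006, -1]
    - [0.176, 0.005, -0.4375, -0.006, 1]
    - [0.176, 0.005, -0.4375, -0.006, 1]
    - [0.176, 0.005, -0.4375, -0.006, 1]
    - [0.176, 0.005, -0.4375, -0.006, 1]
    - [0.176, 0.005, -0.4375, -0.006, 1]
    - [0.176, 0.005, -0.4375, -0.006, 1]
    - [0.176, 0.005, -0.4375, -0.006, 1]
    - [0.176, 0.005, -0.4375, -0.006, 1]
  force: 70

```text
time: 8.95
ee_pos: [0.5217, 0.333, 0.2375]
ee_rot: [-3.119, 0.367, -0.001]
force: [0.4, 1.2, 4.4]
gripper_width: 0.0149
gripper_force: 69.2
```

>>> jog_arm:
  series:
    - [0, 0, 0.02, 0, 1]
    - [0, 0, 0.06, 0, 1]
    - [0, 0, 0.12, 0, 1]
    - [0, 0, 0.2, 0, 1]
    - [0, 0, 0.28, 0, 1]
    - [0, 0, 0.36, 0, 1]
    - [0, 0, 0.43, 0, 1]
    - [0, 0, 0.48, 0, 1]
    - [0, 0, 0.5, 0, 1]
    - [0, 0, 0.5, 0, 1]
    - [0, 0, 0.5, 0, 1]

```text
time: 10.05
ee_pos: [0.5211, 0.3325, 0.4354]
ee_rot: [3.119, -0.367, -0.004]
force: [-0.9, -0.7, -3.9]
gripper_width: 0.0145
gripper_force: 68.6
```

```bash
python3 - <<'E'
from look import *
look('s5','scene');look('w5')
print(bot.get_obs()["wrist_torque"],bot.get_obs()["gripper_force"])
s=cv2.imread('pics/s5.png');w=cv2.imread('pics/w5.png')
cv2.imwrite('pics/v5.png',np.hstack([cv2.resize(s[40:300,200:460],(400,400),interpolation=cv2.INTER_CUBIC),cv2.resize(w[:,64:448],(400,400))]))
E
```

```text
s5 10.05 [0.5211 0.3325 0.4354] [ 3.119 -0.367 -0.004] [-0.9 -0.7 -3.9] 0.014504340587145254
w5 10.1 [0.5211 0.3325 0.4348] [ 3.118 -0.367 -0.005] [ 0.2  0.2 -4.3] 0.014420576828823221
[0.02944228 0.01986295 0.03715322] 68.60275268554688
```

View pics/v5.png

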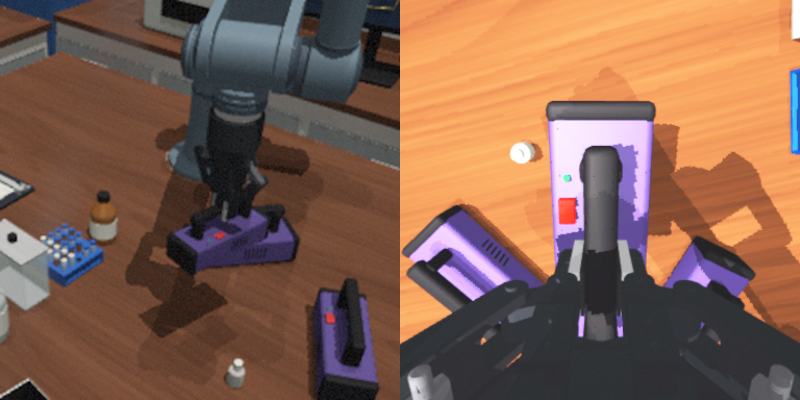

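```bash
python3 - <<'E'
from h import *
from look import R
np.set_printoptions(precision=4,suppress=True)
C["w5"]=np.load("w5.npz")
px=lambda a:np.array([64,0])+(np.array(a)-[400,0])*.96
from plant import bot
o=bot.get_obs();M=R.from_rotvec(o["ee_rot"]).as_matrix();p=np.array(o["ee_pos"])
zb=p[2]-.2375
for n,a,z in(("cap top edge",[(550,102),(653,102)],.046),("cap inner edge",[(550,121),(654,121)],.046),("handle end",[(583,165),(622,165)],.082),("handle tip",[(602,146)],.087)):
    X=onz("w5",px(a),zb+z);print(n,(X-p)@M)
print("tool x yaw",np.degrees(np.arctan2(M[1,0],M[0,0])),"tilt",np.degrees(np.arccos(-M[2,2])),p)
E
```

```text
cap top edge [[ 0.0818 -0.0267  0.1912]
 [ 0.0818  0.029   0.1913]]
cap inner edge [[ 0.072  -0.0272  0.1912]
 [ 0.072   0.0301  0.1914]]
handle end [[ 0.0532 -0.0072  0.1553]
 [ 0.0532  0.0102  0.1554]]
handle tip [[0.062  0.0012 0.1503]]
tool x yaw -13.410863964625676 tilt 0.20826854146666968 [0.5212 0.3326 0.4348]
```

Lamp is held level and centred under the tool, to within about 1 mm. I carry it over the row at underside ≈ 0.198 m.

>>> jog_arm:
  series:
    - [0, -0.02, 0, 0.005, 1]
    - [0, -0.07, 0, 0.015, 1]
    - [0, -0.15, 0, 0.03, 1]
    - [0, -0.24, 0, 0.05, 1]
    - [0, -0.33, 0, 0.07, 1]
    - [0, -0.42, 0, 0.09, 1]
    - [0, -0.51, 0, 0.11, 1]
    - [0, -0.6, 0, 0.13, 1]
    - [0, -0.69, 0, 0.145, 1]
    - [0, -0.78, 0, 0.157, 1]
    - [0, -0.86, 0, 0.157, 1]
    - [0, -0.93, 0, 0.157, 1]
    - [0, -0.98, 0, 0.157, 1]
    - [0, -1, 0, 0.157, 1]
    - [0, -1, 0, 0.157, 1]

```text
time: 11.65
ee_pos: [0.5212, -0.0681, 0.4364]
ee_rot: [-3.141, -0.017, 0.001]
force: [0.3, 1.2, -3.7]
gripper_width: 0.0147
gripper_force: 68.7
```

>>> jog_arm:
  series:
    - [0, -0.02, 0, 0, 1]
    - [0, -0.07, 0, 0, 1]
    - [0, -0.15, 0, 0, 1]
    - [0, -0.24, 0, 0, 1]
    - [0, -0.33, 0, 0, 1]
    - [0, -0.42, 0, 0, 1]
    - [0, -0.5, 0, 0, 1]
    - [0, -0.56, 0, 0, 1]
    - [0, -0.59, 0, 0, 1]
    - [0, -0.592, 0, 0, 1]
    - [0, -0.592, 0, 0, 1]
    - [0, -0.592, 0, 0, 1]

```text
time: 12.85
ee_pos: [0.5217, -0.3027, 0.4368]
ee_rot: [-3.141, -0.022, 0.0]
force: [-0.7, 0.3, -4.2]
gripper_width: 0.0145
gripper_force: 68.8
```

```bash
python3 - <<'E'
from look import *
look('s6','scene');look('w6');look('t6','top')
w=cv2.imread('pics/w6.png')
t=cv2.imread('pics/t6.png')
cv2.imwrite('pics/v6.png',np.hstack([cv2.resize(w[:240,130:386],(512,480),interpolation=cv2.INTER_CUBIC),cv2.resize(t[150:250,330:390],(288,480),interpolation=cv2.INTER_CUBIC)]))
M=R.from_rotvec(bot.get_obs()["ee_rot"]).as_matrix();print(np.degrees(np.arctan2(M[1,0],M[0,0])))
E
```

```text
s6 12.85 [ 0.5217 -0.3027  0.4368] [-3.141 -0.022  0.   ] [-0.7  0.3 -4.2] 0.014490878963047113
w6 12.9 [ 0.5217 -0.3028  0.4369] [-3.141 -0.022  0.   ] [-0.5 -0.  -4. ] 0.014216735858530899
t6 12.95 [ 0.5217 -0.3029  0.437 ] [-3.141 -0.022 -0.   ] [ 0.8 -0.1 -4.5] 0.01463907014027226
0.796624347354064
```

View pics/v6.png

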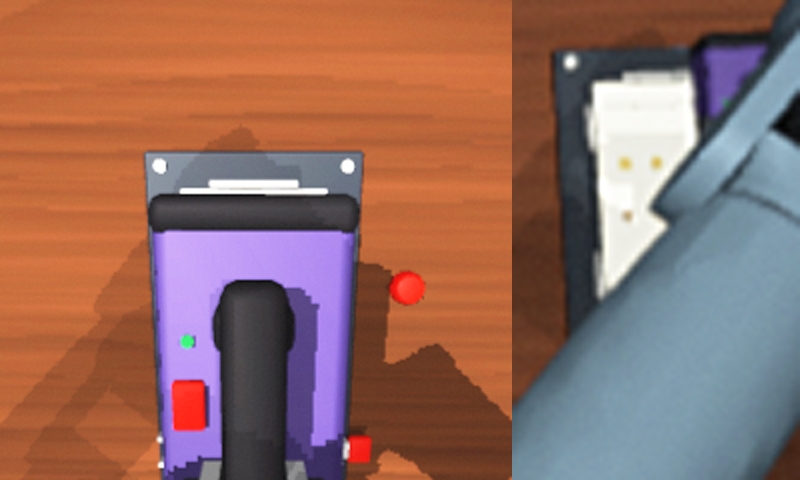

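Wrist view: the lamp is symmetric between the holder's far screws (160,166) and (347,166). The tab is at (360,448) and the cap at (407,288), both clear. A quick numeric check, then I lower it.

```bash
python3 - <<'E'
from h import *
from plant import bot
from look import R
np.set_printoptions(precision=4,suppress=True)
C["w6"]=np.load("w6.npz")
o=bot.get_obs();M=R.from_rotvec(o["ee_rot"]).as_matrix();p=np.array(o["ee_pos"])
px=lambda a:np.array([130,0])+np.array(a)/2
s=onz("w6",px([(160,166),(347,166)]),.011);print("screws tool",(s-p)@M,s,s.mean(0))
st=onz("w6",px([(209,184),(299,184)]),.014);print("end stop mid tool",((st-p)@M).mean(0))
X=onz("w6",px([(149,197),(358,197)]),p[2]-.2375+.046);print("lamp end tool",(X-p)@M)
E
```

```text
screws tool [[ 0.1146 -0.0633  0.426 ]
 [ 0.1146  0.0642  0.426 ]] [[ 0.6354 -0.2382  0.011 ]
 [ 0.6372 -0.3657  0.011 ]] [ 0.6363 -0.3019  0.011 ]
end stop mid tool [0.1029 0.0008 0.423 ]
lamp end tool [[ 0.0815 -0.0291  0.1915]
 [ 0.0815  0.0298  0.1915]]
```

>>> jog_arm:
  series:
    - [-0.002, -0.001, -0.03, 0, 1]
    - [-0.002, -0.001, -0.09, 0, 1]
    - [-0.002, -0.001, -0.16, 0, 1]
    - [-0.002, -0.001, -0.23, 0, 1]
    - [-0.002, -0.001, -0.29, 0, 1]
    - [-0.002, -0.001, -0.34, 0, 1]
    - [-0.002, -0.001, -0.38, 0, 1]
    - [-0.002, -0.001, -0.4, 0, 1]
    - [-0.002, -0.001, -0.412, 0, 1]
    - [-0.002, -0.001, -0.418, 0, 1]
    - [-0.002, -0.001, -0.418, 0, 1]
    - [-0.002, -0.001, -0.418, 0, 1]
    - [-0.002, -0.001, -0.418, 0, 1]
    - [-0.002, -0.001, -0.418, 0, 1]

```text
time: 14.4
ee_pos: [0.5208, -0.3045, 0.2703]
ee_rot: [3.141, 0.02, 0.001]
force: [0.0, -0.8, -3.8]
gripper_width: 0.0147
gripper_force: 68.8
```

```bash
python3 - <<'E'
from look import *
look('s7','scene');look('w7')
w=cv2.imread('pics/w7.png')
t=cv2.imread('pics/s7.png')
cv2.imwrite('pics/v7.png',np.hstack([cv2.resize(t[90:230,110:270],(457,400),interpolation=cv2.INTER_CUBIC),cv2.resize(w[:280,150:374],(320,400),interpolation=cv2.INTER_CUBIC)]))
M=R.from_rotvec(bot.get_obs()["ee_rot"]).as_matrix();print(np.degrees(np.arctan2(M[1,0],M[0,0])))
E
```

```text
s7 14.4 [ 0.5208 -0.3045  0.2703] [3.141e+00 2.000e-02 1.000e-03] [ 0.  -0.8 -3.8] 0.01468211391552089
w7 14.45 [ 0.5207 -0.3045  0.2701] [3.141e+00 2.000e-02 1.000e-03] [ 0.2  0.6 -3.9] 0.014565672836558947
0.7241551969567228
```

View pics/v7.png

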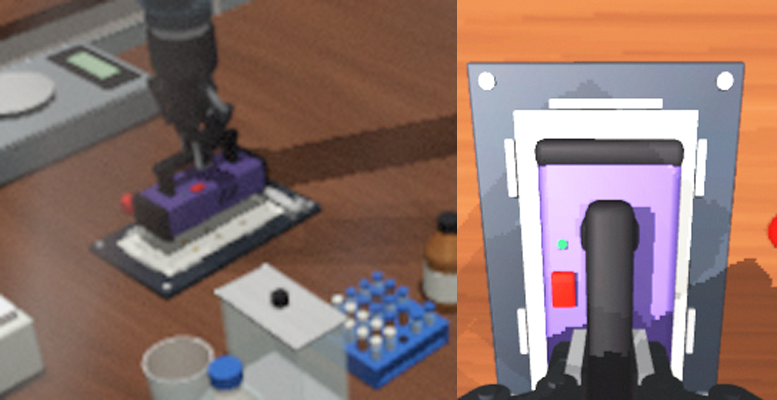

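The lamp hovers level over the plate, aligned, with a visible gap and the bar still closed. Final check of centring from the plate's far edge: plate corners (515,111) and (697,111), lamp end (537,141) and (683,141).

```bash
python3 - <<'E'
from h import *
from plant import bot
from look import R
np.set_printoptions(precision=4,suppress=True)
C["w7"]=np.load("w7.npz")
o=bot.get_obs();M=R.from_rotvec(o["ee_rot"]).as_matrix();p=np.array(o["ee_pos"])
px=lambda a:np.array([150,0])+(np.array(a)-[457,0])*.7
for n,a,z in(("plate far",[(515,111),(697,111)],.012),("screws",[(487,81),(725,81)],.011),("lamp end",[(537,141),(683,141)],p[2]-.2375+.046),("cap inner",[(539,165),(682,165)],p[2]-.2375+.046)):
    print(n,((onz("w7",px(a),z)-p)@M)[:,:2],((onz("w7",px(a),z)-p)@M)[:,:2].mean(0))
E
```

```text
plate far [[ 0.1006 -0.0509]
 [ 0.1006  0.0487]] [ 0.1006 -0.0011]
screws [[ 0.1156 -0.0651]
 [ 0.1156  0.063 ]] [ 0.1156 -0.0011]
lamp end [[ 0.0814 -0.0279]
 [ 0.0814  0.0298]] [0.0814 0.001 ]
cap inner [[ 0.0723 -0.0276]
 [ 0.0723  0.0299]] [0.0723 0.0012]
```

>>> jog_arm:
  series:
    - [0, 0.002, -0.001, 0, 1]
    - [0, 0.004, -0.001, 0, 1]
    - [0, 0.004, -0.001, 0, 1]
    - [0, 0.004, -0.001, 0, 1]
    - [0, 0.004, -0.001, 0, 1]
    - [0, 0.004, -0.001, 0, 1]

```text
time: 15.1
ee_pos: [0.5207, -0.3028, 0.2693]
ee_rot: [3.141, 0.02, -0.0]
force: [-0.1, -0.7, -3.9]
gripper_width: 0.0146
gripper_force: 68.8
```

```bash
python3 -c "
from plant import bot
o=bot.get_obs();print(o['ee_pos'],o['ee_rot'],o['force'],o['joint_vel'])
print(bot.hand_in())"
```

```text
[ 0.52068751 -0.30284936  0.2692924 ] [ 3.14149074e+00  1.99519502e-02 -3.68458573e-05] [-0.11918128 -0.70361427 -3.88806883] [ 1.01478358e-03 -4.45638407e-04  2.26884976e-05 -2.23477604e-03
  1.66012063e-03 -4.39585123e-04]
the job is handed in; nothing more can be done
None
```

I closed the clamp bar in its catch, then handed in at 15.1 s with the small violet lamp held steady and level about 2 cm above the plate, centred to about 1–2 mm by my camera measurements and lined up with its long side; I saw no contact with the plate or glassware.

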